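Turn the key drum to its label and hang the rear key paddle on it

ROBOT

A 6-joint arm with a two-finger parallel gripper is mounted at the origin on a cart in front of the work surface, level with it; the furniture and walls round the work are solid. World frame = base frame: x ahead of the robot, y to its left, z up, the work surface at z = 0. Lengths are in m, angles in degrees, forces in N, time in s.
With the tool pointing down it reaches from about 0.325 to 0.9 m from the base axis. Payload 6.1 kg.
Tool frame: the origin (TCP) lies midway between the tips of the shut fingers; the grasp point (between the pads) lies 19 mm behind it; z points along the fingers, y is the line along which they close (so a half turn about z gives the same grasp; the last joint's range is limited). The gripper opens to 87 mm and grips with 3 to 60 N. Pads are 19 mm wide; open, the fingers measure 117 mm over their backs; the gripper's body (75 mm by 190 mm) begins 51 mm behind the grasp point.
Start: joints at [-74.089, 12.628, 87.462, -0, 79.91, -7.225], TCP at [0.246, -0.575, 0.223] pointing down, gripper open.
Joint ranges: [-170.65, 170.65], [-52.31, 119.04], [5.05, 147.46], [-71.25, 251.25], [11.57, 151.72], [-153.62, 153.62]. Speed limits (degrees/s): [147.25, 147.25, 172.46, 180, 180, 180].

INTERFACE

Orientations are given as a 3x3 rotation matrix whose columns are the frame's x, y, z axes.
In Python, from rig import env gives the robot as it stands. The module is installed in compiled form; this text tells all that it offers.
- The arm moves only by the tool carry_out, never from a script. Its argument "moves" is a list of rows, each an object of numbers: "fingers": the closure, from 0 (fully open) to 1 (shut); "dx", "dy", "dz": the shift along the tool's x, y, z in m; "spin": the turn about the tool's z in rad. In form: [{"fingers": .., "dx": .., "dy": .., "dz": .., "spin": ..}, ...]. A call has 1 to 10 rows; each row is the pose to reach, as a shift and turn from the pose commanded when the call began, along the tool's axes at that moment; what a row does not reach only later rows make up. A row lasts 1/10 s, in which the tool goes at most 50 mm and 8.59 degrees, less where a joint would pass 70% of its speed; a pose out of reach is approached as far as the arm can. A call with a gripper value outside its range is refused whole. The fingers move at their own pace and stop on an object; "squeeze" is the grip in N (left out, the last holds). Time passes only in rows, so rows that repeat a pose let the fingers close. It gives the time, the measured TCP pose, the force, the opening and the grip force at its end, in the units of the state.
- env.state(): the state, without advancing time (a new reading comes with each control period).
- env.snapshot(name): name is "side" or "top"; returns (picture, depth): 480x640x3 uint8, red, green, blue; 480x640 float32, m along the optical axis (not along the pixel's ray), 0 where there is no reading.
- env.get_calibration(name): a dict with "vfov" (degrees; the focal length in pixels is half the picture's height over the tangent of half this angle, whatever the lens; pixels are square), "cx", "cy" (the principal point, pixels), "R" (3x3) and "t" (3): a world point X has camera coordinates R X + t. Camera axes: x right, y down, z forward; pixel columns grow to the right and rows downward; lengths in m; the calibration is good to about 2 mm. A picture is of the moment at which its call begins. get_calibration takes no time and is no camera call.
- env.sign_off(): hands the job in; it is judged then, once.
The state is a dict: "time": time; "qpos": joint angles; "joint_velocities": joint speeds; "effort": joint torques, N m; "tcp_pos": TCP position; "eef_rot": TCP orientation; "contact_force": force on the tool from outside, world axes, zero at the start; "ft_torque": the same for the moment, N m; "gripper_width": finger opening in m; "grip_force": force on a finger pad.
Only numpy, scipy, OpenCV 4.12 (cv2) and the standard library are available. Lean on these libraries where they do the work, as an engineer would, in place of code of your own. Each camera call takes 0.05 s, during which the arm holds its last target. There are 200 camera calls.

TASK

Two wooden key paddles hang on one hook stand: first move the front one (round) over to the empty spare hook stand. Then roll the round key drum round with a fingertip (the edge of its lid has ribs to push) until its label, with the hook below it, faces the front, square with the near edge of its base plate; then take the rear paddle (square) from its hook and hang it on the drum's hook. Leave both paddles hanging freely and the drum still facing front, and do not shove the book, remote or memo pad about.

Things in the scene. Friction and masses are not known exactly. Their poses are not given: they have to be found in the camera images.
- crowded_stand: Fixed steel hook stand with both paddles at the start: foot radius 45, 12 high; post radius 8, 168 high; one level hook bar along the stand's -x, 8 mm thick, axis 150 up, ending 97 mm from the post axis in a tip whose top is 14 mm above the bar's axis. Origin: centre of the foot's underside; z up; -x faces the robot within 12 degrees. Round paddle about 71, square about 30 mm from the post axis.
- crowded_stand_bar (a point): Point on the axis of that bar, 50 mm from the post axis, 150 mm up. To unhook a paddle: lift it about 20 mm, then draw it along -x past the tip. Stands and drum share three places in a row from left to right, in any order, the middle one about 3 cm nearer the robot.
- spare_stand: Identical fixed hook stand, empty at the start, same frame and sizes. A paddle may hang anywhere along its bar. Behind stands and drum the left end of a big curved screen comes forward to 0.70 m from the robot, from 0.19 m up: keep wrist and gripper clear of it.
- spare_stand_bar (a point): Point on the axis of the spare bar, 50 mm from the post axis, 150 mm up.
- round_paddle: Front paddle, wood, lower part a disc of 50 mm diameter. 12 mm thick (x), 128 tall, 100 g. Above that a window 38 wide and 35 high at the middle (its peak 85 up), side bars 12 wide, then a grip tab 30 wide (y), 12 thick, clear of the shoulders from 98 to 128 up. Origin: centre of the bottom edge; hung, z is up, x along the bar (-x to the tip), y across.
- round_paddle_eye (a point): Peak of the round paddle's window, where the bar's axis rests: 81 mm above the paddle's origin. The roof of the window is an upside-down V (20 degrees each side), so that it centres itself on a bar.
- round_paddle_tab (a point): Grip point in the round paddle's tab, 118 mm above the paddle's origin (37 mm above the eye).
- square_paddle: Rear paddle, wood, lower part a rectangle 64 wide, 45 high. 12 mm thick (x), 128 tall, 100 g. Above that a window 38 wide and 40 high at the middle (its peak 85 up), side bars 12 wide, then a grip tab 30 wide (y), 12 thick, clear of the shoulders from 98 to 128 up. Origin: centre of the bottom edge; hung, z is up, x along the bar (-x to the tip), y across.
- square_paddle_eye (a point): The same for the square paddle: where the bar's axis rests, 81 mm above the paddle's origin.
- square_paddle_tab (a point): Grip point in the square paddle's tab, 118 mm above the paddle's origin (37 mm above the eye).
- drum_base: Fixed black base plate of the key drum, 130 x 130 x 14 mm. Origin: centre of its underside, on the drum's upright turning axis; z up. Its -x edge is the front (faces the robot within about 12 degrees). The drum on it is a closed grey can, radius 50 mm, too wide to grasp, with a black lid of radius 52 mm whose flat top is 155 mm above the table.
- drum (a joint): Drum angle, rad, counter-clockwise from above, no stops: 0 or 2 pi = label to the base's -x. Starts 0.9 to 5.4. Light friction (0.06 N m), stays where left. Near the lid's edge stand four ribs (10 mm wide, 14 radially, centred 43 mm from the axis, tops 163 mm above the table) at 45, 135, 225, 315 degrees from the label: a shut fingertip set down between two can push one round, or rub the lid.
- label (a point): Centre of the drum's white label card in a steel frame (about 67 x 28 mm, curved round the drum), 52 mm from the turning axis, 126 mm above the table.
- drum_hook (a point): On the axis of the drum's hook bar, 80 mm from the turning axis, 100 mm above the table, below the label. Bar 8 mm thick, straight out from the drum's side, ending 105 mm from the axis in an upturned tip (top 14 mm above the bar's axis). A paddle may hang anywhere on it. Frame turns with the drum: -x points out along the bar.
- book: Paperback lying in front, 186 x 115 x 15 mm. Origin: centre of its underside. Leave alone.
- remote: Slim remote control, 134 x 37 x 11 mm, lying in front. Leave alone.
- memo_pad: Memo pad, 76 x 76 x 17 mm, on the left. Leave alone.

How it is judged (in metres and radians):
On the way, in this order (a step that is already met when the one before it is completed fails the run):
1. the round paddle hangs on the spare hook stand, let go (x of round_paddle_eye in the frame of spare_stand between -0.096 and -0.01 m and y of round_paddle_eye in the frame of spare_stand between -0.012 and 0.012 m and z of round_paddle_eye in the frame of spare_stand between 0.142 and 0.158 m and contact force between round_paddle and spare_stand above 0.2 N and contact force between round_paddle and the fingers below 0.05 N and linear speed of round_paddle below 0.05 m/s and angle between round_paddle's own z axis and vertical below 0.3 rad), for 0.2 s.
2. the drum's label faces the front of its base (within 11 degrees) and the drum is at rest (y of label in the frame of drum_base between -0.0105 and 0.0105 m and x of label in the frame of drum_base below -0.03 m and velocity of joint drum between -0.05 and 0.05 rad/s), for 0.2 s.
3. the square paddle is off the crowded hook, and the round one is still on the spare hook (all of step 1 and distance between square_paddle_eye and crowded_stand above 0.2 m).
4. the square paddle hangs on the drum's hook, let go (x of square_paddle_eye in the frame of drum_hook between -0.024 and 0.03 m and y of square_paddle_eye in the frame of drum_hook between -0.012 and 0.012 m and z of square_paddle_eye in the frame of drum_hook between -0.008 and 0.008 m and contact force between square_paddle and drum_base above 0.2 N and contact force between square_paddle and the fingers below 0.05 N and linear speed of square_paddle below 0.05 m/s and angle between square_paddle's own z axis and vertical below 0.3 rad), for 0.2 s.
At the end, for the whole second after the job is handed in: Round paddle on the spare stand's bar, square paddle on the drum's hook, both let go and still (bar in the peak of the window within 8 mm in height, 12 mm sideways; tilt under 17 degrees), and the label faces the base's front edge within about 11 degrees (all of step 1 and all of step 4 and y of label in the frame of drum_base between -0.0105 and 0.0105 m and x of label in the frame of drum_base below -0.03 m); the robot touches nothing.
It fails at once if the book is pushed more than 3 cm (distance of book from where it was at the start of the episode above 0.03 m).
It fails at once if the remote control is pushed more than 3 cm (distance of remote from where it was at the start of the episode above 0.03 m).
It fails at once if the memo pad is pushed more than 3 cm (distance of memo_pad from where it was at the start of the episode above 0.03 m).
It fails at once if the arm or the gripper's body, not the fingers, pushes the drum with over 2 N (contact force between the arm and drum_base above 2 N).
It also fails if it takes over 72 s, if anything falls off the work surface, if the arm or the gripper's body presses on something with over 40 N, if the wrist force passes 120 N, or if a joint passes its speed limit or range.

## Working session

There is one attempt and no reset: what is moved stays moved. The work goes in short steps, Python scripts to look and compute and a tool call to move; the robot and the scene stay as the last step left them, time stands still between calls to the robot, and variables do not carry over. Pictures are saved under pics/ and viewed, at most 10 in all, crops included, and the job is handed in when it is done.

Besides the shell and the picture viewer there is one more tool, called after "Emit:" as a command line: name --argument value ..., lists and objects as JSON in quotes. carry_out: Moves the arm, as the interface text tells. Its arguments: {"type":"object","properties":{"moves":{"type":"array","items":{"type":"object","properties":{"fingers":{"type":"number"},"dx":{"type":"number"},"dy":{"type":"number"},"dz":{"type":"number"},"spin":{"type":"number"}}}},"squeeze":{"type":"number"}},"required":["moves"]}

```bash
mkdir -p pics
cat > h.py <<'E'
import numpy as np, cv2
from rig import env
def cal(n):
    c=env.get_calibration(n); f=240/np.tan(np.radians(c['vfov'])/2); return c,f
def cloud(n,d):
    c,f=cal(n); v,u=np.mgrid[0:480,0:640]
    P=np.stack([(u-c['cx'])/f*d,(v-c['cy'])/f*d,d],-1)
    W=(P-np.array(c['t']))@np.array(c['R'])
    W[d==0]=np.nan; return W
def snap(n,name=None):
    p,d=env.snapshot(n)
    if name: cv2.imwrite('pics/'+name,p[...,::-1])
    return p,d,cloud(n,d)
def st():
    s=env.state(); print(s['time'],np.round(s['tcp_pos'],4),np.round(s['eef_rot'],3).tolist(),np.round(s['contact_force'],2),round(s['gripper_width'],4))
E
python3 - <<'E'
from h import *
st()
for n in('side','top'):
    p,d,W=snap(n,n+'0.png'); np.savez('/tmp/%s0.npz'%n,p=p,W=W)
    c,f=cal(n); print(n,f,c['cx'],c['cy'],np.round(-np.array(c['R']).T@np.array(c['t']),3),np.round(c['R'],2).tolist())
E
```

```text
0.0 [ 0.2454 -0.5741  0.2214] [[0.92, 0.393, -0.001], [0.393, -0.92, 0.002], [0.0, -0.002, -1.0]] [-0.75  0.56  0.38] 0.087
side 586.6941403735448 326.4693738113781 249.1948150185201 [-0.061  1.034  0.555] [[-0.84, -0.54, -0.02], [-0.18, 0.31, -0.93], [0.51, -0.78, -0.36]]
top 568.8491740051761 315.8774463154725 252.9823556946387 [0.413 0.111 1.452] [[-0.03, -1.0, 0.0], [-1.0, 0.03, -0.08], [0.08, -0.0, -1.0]]
```

View pics/side0.png

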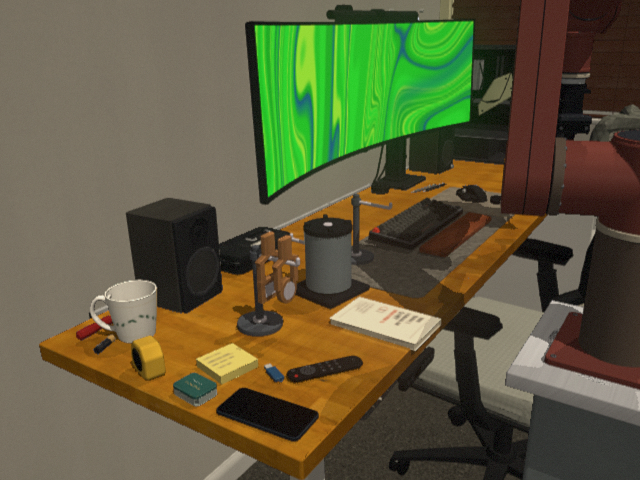

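View pics/top0.png

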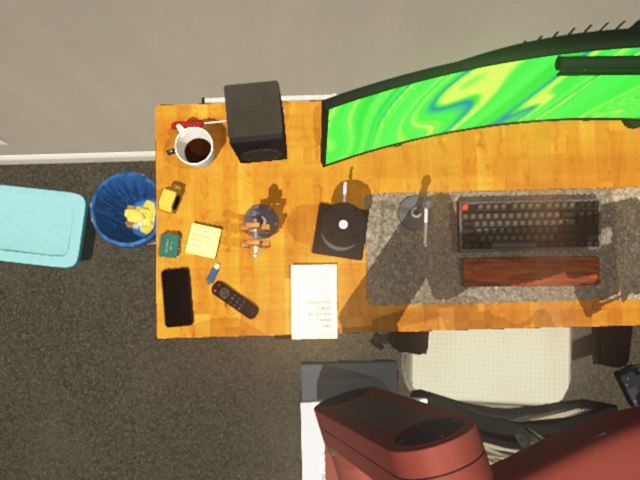

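The crowded stand is on the left, with its post near top px (260,218) and paddles at (255,228) and (258,245). The drum is in the middle at (343,225), with its hook pointing away at (346,188). The spare stand is on the right, with its post at (422,182..210) and bar end at (426,243). Next I'll measure these.

Run:
```python
from h import *
for n in('top','side'):
    W=np.load('/tmp/%s0.npz'%n)['W']; x,y,z=W[...,0],W[...,1],W[...,2]
    print(n)
    for lab,(x0,x1,y0,y1) in dict(crowd=(.33,.60,.18,.34),drum=(.35,.60,.0,.15),spare=(.33,.6,-.25,-.03)).items():
        b=(x>x0)&(x<x1)&(y>y0)&(y<y1)
        for a,c in ((.003,.018),(.085,.118),(.12,.141),(.141,.158),(.16,.175),(.175,.2)):
            m=b&(z>a)&(z<c)
            if m.sum()>3:
                q=W[m]; print(lab,a,c,m.sum(),'mean',np.round(q.mean(0),4),'min',np.round(q.min(0),4),'max',np.round(q.max(0),4))
# crops enlarged
p=np.load('/tmp/top0.npz')['p'][170:270,230:450]; a=cv2.resize(p,None,fx=3.6,fy=3.6,interpolation=3)
p=np.load('/tmp/side0.npz')['p'][185:345,225:405][:, :]; 
cv2.imwrite('pics/tc.png',a[...,::-1]); cv2.imwrite('pics/sc.png',cv2.resize(p,None,fx=3.6,fy=3.6,interpolation=3)[...,::-1])
```

```text
top
crowd 0.003 0.018 1529 mean [0.4501 0.2692 0.007 ] min [0.3301 0.18   0.003 ] max [0.5996 0.34   0.0179]
crowd 0.085 0.118 97 mean [0.5635 0.2465 0.1063] min [0.5347 0.2161 0.0852] max [0.5834 0.2774 0.1177]
crowd 0.12 0.141 24 mean [0.5565 0.2432 0.1294] min [0.5348 0.2175 0.12  ] max [0.5752 0.2774 0.141 ]
crowd 0.141 0.158 219 mean [0.5565 0.2479 0.1532] min [0.5126 0.2148 0.1432] max [0.5992 0.2822 0.158 ]
crowd 0.16 0.175 54 mean [0.5513 0.2455 0.1639] min [0.5098 0.2183 0.1602] max [0.5996 0.2779 0.1749]
crowd 0.175 0.2 155 mean [0.5601 0.2472 0.1937] min [0.5349 0.2332 0.1752] max [0.5858 0.2632 0.1996]
drum 0.003 0.018 2858 mean [0.4505 0.0914 0.0119] min [3.501e-01 1.000e-04 3.000e-03] max [0.5999 0.15   0.018 ]
drum 0.085 0.118 36 mean [0.5379 0.0618 0.1006] min [0.53   0.0181 0.0852] max [0.5631 0.0923 0.1178]
drum 0.141 0.158 952 mean [0.5681 0.0472 0.1544] min [5.277e-01 1.000e-04 1.422e-01] max [0.6    0.0971 0.158 ]
drum 0.16 0.175 83 mean [0.5581 0.0463 0.1626] min [0.5299 0.0041 0.1601] max [0.5995 0.095  0.1707]
spare 0.003 0.018 3880 mean [ 0.4855 -0.1398  0.00
[... 1081 characters left out ...]
0.5242 0.0193 0.085 ] max [0.6    0.1007 0.118 ]
drum 0.12 0.141 435 mean [0.5521 0.0794 0.1303] min [0.525  0.0183 0.12  ] max [0.5999 0.101  0.141 ]
drum 0.141 0.158 700 mean [0.5605 0.063  0.1529] min [5.233e-01 1.000e-04 1.410e-01] max [0.5998 0.1027 0.158 ]
drum 0.16 0.175 40 mean [0.55   0.0505 0.1625] min [0.5354 0.0168 0.1601] max [0.5999 0.0907 0.1644]
spare 0.003 0.018 2242 mean [ 0.4886 -0.1351  0.0047] min [ 0.3313 -0.2499  0.003 ] max [ 0.5999 -0.03    0.0179]
spare 0.141 0.158 104 mean [ 0.5573 -0.139   0.1516] min [ 0.5183 -0.1484  0.1458] max [ 0.5999 -0.13    0.1579]
spare 0.16 0.175 7 mean [ 0.5217 -0.1349  0.1623] min [ 0.5181 -0.1392  0.1604] max [ 0.525  -0.1323  0.1639]
```

View pics/tc.png

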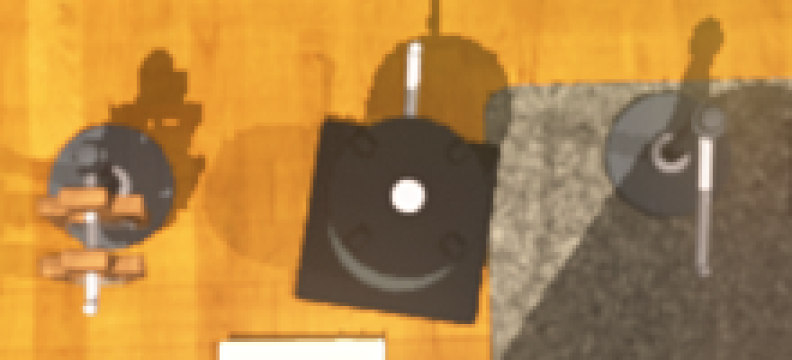

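Run:
```python
from h import *
T=np.load('/tmp/top0.npz');S=np.load('/tmp/side0.npz')
def box(W,x0,x1,y0,y1,a,c):
    x,y,z=W[...,0],W[...,1],W[...,2]; return (x>x0)&(x<x1)&(y>y0)&(y<y1)&(z>a)&(z<c)
def rect(q):
    r=cv2.minAreaRect((q[:,:2]*1000).astype(np.float32)); return np.round(r[0],1),np.round(r[1],1),round(r[2],1)
for n,D in (('top',T),('side',S)):
    W=D['W'];p=D['p'].astype(int)
    print(n)
    m=box(W,.5,.66,-.02,.12,.150,.158); q=W[m]; c,r=cv2.minEnclosingCircle((q[:,:2]*1000).astype(np.float32)); print('lid',c,r,q[:,2].mean())
    w=box(W,.54,.62,.01,.09,.145,.175)&(p.min(-1)>150); print('dot',W[w].mean(0).round(4) if w.any() else 0,w.sum())
    m=box(W,.48,.68,-.05,.15,.009,.018)&(p.sum(-1)<150); print('base',rect(W[m]),m.sum())
    m=box(W,.48,.68,-.05,.15,.159,.172); l=cv2.connectedComponentsWithStats(m.astype(np.uint8))
    for i in range(1,l[0]):
        q=W[l[1]==i]
        if len(q)>4: print('rib',len(q),q.mean(0).round(4))
    m=box(W,.625,.72,0,.1,.09,.125); print('hook',m.sum(),W[m].mean(0).round(4) if m.any() else 0)
    for nm,a,b in(('round',.52,.556),('square',.558,.60)):
        m=box(W,a,b,.22,.28,.182,.205)
        if m.any(): print(nm,m.sum(),W[m].mean(0).round(4),W[m].max(0).round(4),rect(W[m]))
        m=box(W,a,b,.20,.29,.120,.17); print(nm,'all',rect(W[m]))
    for nm,y0,y1 in (('crowd',.2,.29),('spare',-.2,-.1)):
        m=box(W,.595,.66,y0,y1,.160,.172); 
        if m.any(): print(nm,'post',m.sum(),W[m].mean(0).round(4),W[m].min(0).round(4),W[m].max(0).round(4))
        m=box(W,.5,.61,y0,y1,.150,.157)&(p.min(-1)>130)
        if m.sum()>4:
            q=W[m]; k=np.polyfit(q[:,0],q[:,1],1); print(nm,'bar',m.sum(),q.mean(0).round(4),'slope deg',np.degrees(np.arctan(k[0])).round(1))
        m=box(W,.48,.53,y0,y1,.145,.172); print('tip minx',W[m].min(0).round(4),W[m].mean(0).round(4))
    for nm,(x0,x1,y0,y1) in dict(book=(.3,.5,0,.16)).items():
        m=box(W,x0,x1,y0,y1,.010,.02); print(nm,W[m].min(0),W[m].max(0))
```

```text
top
lid (579.44970703125, 45.479026794433594) 52.1122932434082 0.15460511951856556
dot [0.5783 0.0443 0.157 ] 67
base (array([626.1, -19.8]), array([18.1, 12.5]), 31.5) 20
rib 26 [0.6126 0.0728 0.1628]
rib 29 [0.6071 0.0123 0.1626]
rib 5 [0.5815 0.049  0.1613]
rib 23 [0.5518 0.0779 0.1633]
rib 27 [0.5467 0.0192 0.1632]
hook 69 [0.6639 0.0373 0.1047]
round 76 [0.5403 0.2481 0.1958] [0.5457 0.2632 0.2018] (array([540.2, 248.4]), array([29.7, 10.5]), 88.9)
round all (array([538.6, 248.9]), array([66.8, 32.6]), 74.8)
square 82 [0.5788 0.2473 0.1952] [0.5858 0.2624 0.2036] (array([579.4, 247.8]), array([12.4, 29.3]), 1.5)
square all (array([579.7, 249. ]), array([61.9, 38.5]), 61.6)
crowd post 48 [0.6096 0.2475 0.1661] [0.5996 0.24   0.16  ] [0.6204 0.2586 0.1715]
crowd bar 46 [0.5498 0.2467 0.1533] slope deg -1.8
tip minx [0.5098 0.2446 0.1486] [0.5201 0.2481 0.1561]
spare post 46 [ 0.6226 -0.1468  0.1662] [ 0.6154 -0.1565  0.16  ] [ 0.6326 -0.1356  0.1715]
spare bar 72 [ 0.5744 -0.1445  0.1532] slope deg -3.9
tip minx [ 0.5221 -0.1429  0.1527] [ 0.5256 -0.1392  0.1607]
book [0.31078247 
[... 494 characters left out ...]
round all (array([538.2, 250.7]), array([67.5, 32.4]), 74.4)
square 142 [0.5734 0.254  0.1915] [0.5835 0.2674 0.1984] (array([575.9, 251.7]), array([15. , 31.8]), 2.7)
square all (array([579.2, 251. ]), array([61.9, 38.8]), 70.7)
crowd post 54 [0.6048 0.2532 0.1655] [0.5977 0.2435 0.1602] [0.6157 0.2593 0.1706]
crowd bar 18 [0.5302 0.2516 0.1538] slope deg -0.6
tip minx [0.5057 0.2339 0.1475] [0.516  0.2521 0.155 ]
spare post 29 [ 0.6173 -0.143   0.1652] [ 0.6111 -0.1542  0.1603] [ 0.6266 -0.1363  0.1694]
spare bar 11 [ 0.5929 -0.144   0.1535] slope deg -4.5
tip minx [ 0.5181 -0.1406  0.1488] [ 0.5232 -0.1348  0.1558]
book [0.3062372  0.01537312 0.01051471] [0.49997956 0.1599654  0.01798395]
```

Emit:
carry_out --moves '[{"fingers": 0,"dx": 0,"dy": 0,"dz": -0.05,"spin": 0},{"fingers": 0,"dx": 0.03,"dy": -0.03,"dz": -0.079,"spin": 0.1},{"fingers": 0,"dx": 0.594,"dy": -0.643,"dz": -0.079,"spin": 0.42},{"fingers": 0,"dx": 0.594,"dy": -0.643,"dz": -0.079,"spin": 0.42},{"fingers": 0,"dx": 0.594,"dy": -0.643,"dz": -0.079,"spin": 0.42},{"fingers": 0,"dx": 0.594,"dy": -0.643,"dz": -0.079,"spin": 0.42},{"fingers": 0,"dx": 0.594,"dy": -0.643,"dz": -0.079,"spin": 0.42},{"fingers": 0,"dx": 0.594,"dy": -0.643,"dz": -0.079,"spin": 0.42},{"fingers": 0,"dx": 0.594,"dy": -0.643,"dz": -0.079,"spin": 0.42},{"fingers": 0,"dx": 0.594,"dy": -0.643,"dz": -0.079,"spin": 0.42}]'

```text
time: 1.1
tcp_pos: [0.3944, -0.1573, 0.3009]
eef_rot: [[1.0, -0.017, 0.0], [-0.017, -1.0, -0.0], [0.0, 0.0, -1.0]]
contact_force: [0.9, -1.3, -0.2]
gripper_width: 0.0871
grip_force: 0.0
```

```bash
cat >> h.py <<'E'
def to(x,y,z,yaw=None):
    s=env.state(); R=np.array(s['eef_rot']); d=R.T@(np.array([x,y,z])-s['tcp_pos'])
    cy=np.degrees(np.arctan2(R[1,0],R[0,0])); sp=0 if yaw is None else np.radians((cy-yaw+180)%360-180)
    print('yaw',round(cy,2),'shift',np.round(d,4),'spin',round(sp,4))
E
python3 -c "
from h import *
st();to(.539,.25,.30,-1);print(np.round(env.state()['qpos'],1))
T=np.load('/tmp/top0.npz');p=T['p'];W=T['W']
# base edges: dark vs table, lines
g=p.sum(-1).astype(int); u0,u1,v0,v1=305,375,195,265
m=((g[v0:v1,u0:u1]<130)).astype(np.uint8)
for nm,pts in dict(front=[(x,max(np.where(m[:,x])[0])) for x in range(18,46) if m[:,x].any()],left=[(min(np.where(m[y])[0]),y) for y in range(15,50) if m[y].any()]).items():
    v=cv2.fitLine(np.float32(pts),cv2.DIST_HUBER,0,.01,.01).ravel(); print(nm,v)
"
```

```text
1.1 [ 0.3944 -0.1573  0.3009] [[1.0, -0.017, 0.0], [-0.017, -1.0, -0.0], [0.0, 0.0, -1.0]] [ 0.87 -1.33 -0.21] 0.0871
yaw -0.96 shift [ 0.1378 -0.4097  0.0009] spin 0.0007
[-32.4 -18.4 109.    0.   89.4  58.5]Traceback (most recent call last):
  File "<string>", line 9, in <module>
    v=cv2.fitLine(np.float32(pts),cv2.DIST_HUBER,0,.01,.01).ravel(); print(nm,v)
      ~~~~~~~~~~~^^^^^^^^^^^^^^^^^^^^^^^^^^^^^^^^^^^^^^^^^^
cv2.error: OpenCV(4.12.0) /io/opencv/modules/imgproc/src/linefit.cpp:618: error: (-215:Assertion failed) npoints2 >= 0 || npoints3 >= 0 in function 'fitLine'
```

Emit:
carry_out --moves '[{"fingers": 0,"dx": 0.138,"dy": -0.41,"dz": 0,"spin": 0},{"fingers": 0,"dx": 0.138,"dy": -0.41,"dz": 0,"spin": 0},{"fingers": 0,"dx": 0.138,"dy": -0.41,"dz": 0,"spin": 0},{"fingers": 0,"dx": 0.138,"dy": -0.41,"dz": 0,"spin": 0},{"fingers": 0,"dx": 0.138,"dy": -0.41,"dz": 0,"spin": 0},{"fingers": 0,"dx": 0.138,"dy": -0.41,"dz": 0,"spin": 0},{"fingers": 0,"dx": 0.138,"dy": -0.41,"dz": 0,"spin": 0},{"fingers": 0,"dx": 0.138,"dy": -0.41,"dz": 0,"spin": 0},{"fingers": 0,"dx": 0.138,"dy": -0.41,"dz": 0,"spin": 0},{"fingers": 0,"dx": 0.138,"dy": -0.41,"dz": 0,"spin": 0}]'

```text
time: 2.1
tcp_pos: [0.5388, 0.252, 0.2996]
eef_rot: [[1.0, -0.012, -0.002], [-0.012, -1.0, 0.001], [-0.002, -0.001, -1.0]]
contact_force: [-0.7, -1.2, -0.4]
gripper_width: 0.0871
grip_force: 0.0
```

Run:
```python
from h import *
st();to(.539,.25,.171,-1)
T=np.load('/tmp/top0.npz');p=T['p']
g=p.max(-1).astype(int); print(g[230,300:385:4], g[200:270:4,343])
c,f=cal('top');R=np.array(c['R']);t=np.array(c['t'])
sub=(g<85).astype(np.uint8)
for nm,pts in dict(front=[(x,max(np.where(sub[225:262,x])[0])+225) for x in range(320,358) if sub[225:262,x].any()],left=[(min(np.where(sub[y,308:345])[0])+308,y) for y in range(208,245) if sub[y,308:345].any()]).items():
    if len(pts)<5: continue
    a=np.array([[(u-c['cx'])/f,(v-c['cy'])/f,1] for u,v in pts]); r=a@R; o=-R.T@t
    w=o+r*((.014-o[2])/r[:,2])[:,None]
    v=cv2.fitLine(np.float32(w[:,:2]),cv2.DIST_HUBER,0,1e-4,1e-4).ravel(); print(nm,len(pts),v,np.degrees(np.arctan2(v[1],v[0])))
```

```text
2.1 [0.5388 0.252  0.2996] [[1.0, -0.012, -0.002], [-0.012, -1.0, 0.001], [-0.002, -0.001, -1.0]] [-0.73 -1.22 -0.4 ] 0.0871
yaw -0.68 shift [0.0005 0.0021 0.1286] spin 0.0056
[228 225 231 226  77  77  79  79  78  78  74  72  75  74  72  72  67 187
 167 188 166 166] [170  69  70  71  73 245 253 246  76  78  80  82 131  85  85 246 238 239]
front 38 [0.58871573 0.8083402  0.5255816  0.03281697] 53.934074
left 37 [ 0.9860977  -0.16616662  0.6075124   0.10177449] -9.565012
```

Emit:
carry_out --moves '[{"fingers": 0,"dx": 0,"dy": 0.001,"dz": 0.05,"spin": 0},{"fingers": 0,"dx": 0,"dy": 0.001,"dz": 0.09,"spin": 0},{"fingers": 0,"dx": 0,"dy": 0.001,"dz": 0.115,"spin": 0},{"fingers": 0,"dx": 0,"dy": 0.001,"dz": 0.128,"spin": 0},{"fingers": 0,"dx": 0,"dy": 0.001,"dz": 0.128,"spin": 0},{"fingers": 0,"dx": 0,"dy": 0.001,"dz": 0.128,"spin": 0}]'

```text
time: 2.7
tcp_pos: [0.5397, 0.2472, 0.1746]
eef_rot: [[1.0, -0.017, 0.002], [-0.017, -1.0, 0.0], [0.002, -0.0, -1.0]]
contact_force: [-0.5, -0.7, 0.9]
gripper_width: 0.0868
grip_force: 0.0
```

Run:
```python
from h import *
st()
p,d,W=snap('side'); cv2.imwrite('pics/g1.png',cv2.resize(p[150:350,200:400],None,fx=3,fy=3)[...,::-1])
```

```text
2.7 [0.5397 0.2472 0.1746] [[1.0, -0.017, 0.002], [-0.017, -1.0, 0.0], [0.002, -0.0, -1.0]] [-0.46 -0.72  0.94] 0.0868
```

View pics/g1.png

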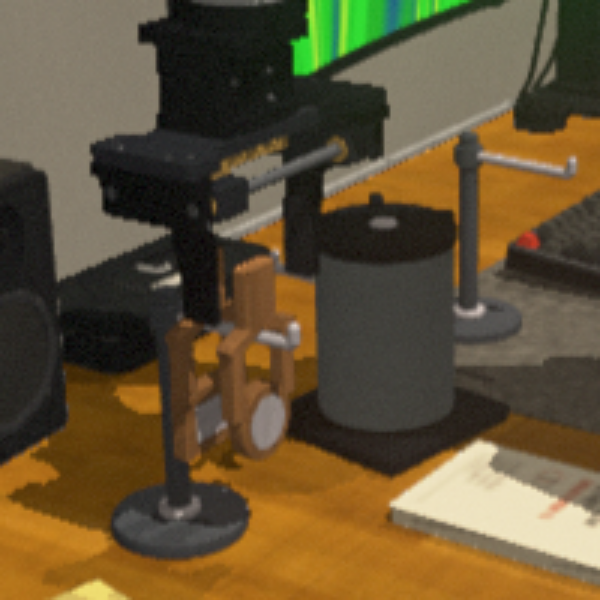

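Emit:
carry_out --moves '[{"fingers": 1,"dx": 0,"dy": 0,"dz": 0.001,"spin": 0},{"fingers": 1,"dx": 0,"dy": 0,"dz": 0.001,"spin": 0},{"fingers": 1,"dx": 0,"dy": 0,"dz": 0.001,"spin": 0},{"fingers": 1,"dx": 0,"dy": 0,"dz": 0.001,"spin": 0},{"fingers": 1,"dx": 0,"dy": 0,"dz": 0.001,"spin": 0},{"fingers": 1,"dx": 0,"dy": 0,"dz": 0.001,"spin": 0},{"fingers": 1,"dx": 0,"dy": 0,"dz": 0.001,"spin": 0}]' --squeeze 20

```text
time: 3.45
tcp_pos: [0.5389, 0.2474, 0.1721]
eef_rot: [[1.0, -0.016, -0.0], [-0.016, -1.0, -0.0], [-0.0, 0.0, -1.0]]
contact_force: [0.8, -0.4, 0.1]
gripper_width: 0.0388
grip_force: 0.0
```

Emit:
carry_out --moves '[{"fingers": 1,"dx": 0,"dy": 0,"dz": 0,"spin": 0},{"fingers": 1,"dx": 0,"dy": 0,"dz": 0,"spin": 0},{"fingers": 1,"dx": 0,"dy": 0,"dz": 0,"spin": 0},{"fingers": 1,"dx": 0,"dy": 0,"dz": 0,"spin": 0}]'

```text
time: 3.85
tcp_pos: [0.539, 0.2475, 0.1722]
eef_rot: [[1.0, -0.016, 0.0], [-0.016, -1.0, 0.0], [0.0, -0.0, -1.0]]
contact_force: [-0.3, -0.2, -0.2]
gripper_width: 0.0304
grip_force: 19.6
```

Emit:
carry_out --moves '[{"fingers": 1,"dx": 0,"dy": 0,"dz": -0.01,"spin": 0},{"fingers": 1,"dx": 0,"dy": 0,"dz": -0.022,"spin": 0},{"fingers": 1,"dx": 0,"dy": 0,"dz": -0.022,"spin": 0},{"fingers": 1,"dx": -0.02,"dy": 0,"dz": -0.022,"spin": 0},{"fingers": 1,"dx": -0.05,"dy": 0,"dz": -0.022,"spin": 0},{"fingers": 1,"dx": -0.09,"dy": 0,"dz": -0.022,"spin": 0},{"fingers": 1,"dx": -0.09,"dy": 0.04,"dz": -0.05,"spin": 0},{"fingers": 1,"dx": -0.09,"dy": 0.09,"dz": -0.07,"spin": 0},{"fingers": 1,"dx": -0.09,"dy": 0.09,"dz": -0.07,"spin": 0}]'

```text
time: 4.75
tcp_pos: [0.4491, 0.1557, 0.2457]
eef_rot: [[1.0, -0.019, 0.006], [-0.019, -1.0, -0.001], [0.006, 0.001, -1.0]]
contact_force: [1.2, 0.1, -0.1]
gripper_width: 0.0299
grip_force: 19.9
```

Run:
```python
from h import *
st();to(.45,-.1355,.196,-4.5)
p,d,W=snap('top'); x,y,z=W[...,0],W[...,1],W[...,2]
m=(x>.50)&(x<.61)&(y>.2)&(y<.29)&(z>.185)&(z<.21); q=W[m]; print('square tab',m.sum(),q.mean(0), cv2.minAreaRect(np.float32(q[:,:2]*1000)))
s=env.state()['tcp_pos']
p,d,W=snap('side'); cv2.imwrite('pics/g2.png',cv2.resize(p[100:350,200:450],None,fx=2.4,fy=2.4)[...,::-1])
```

```text
4.75 [0.4491 0.1557 0.2457] [[1.0, -0.019, 0.006], [-0.019, -1.0, -0.001], [0.006, 0.001, -1.0]] [ 1.2   0.07 -0.14] 0.0299
yaw -1.09 shift [0.0062 0.291  0.05  ] spin 0.0596
square tab 75 [0.57912185 0.24738889 0.1959239 ] ((580.0088500976562, 247.72413635253906), (28.920278549194336, 12.621533393859863), 89.7630844116211)
```

View pics/g2.png

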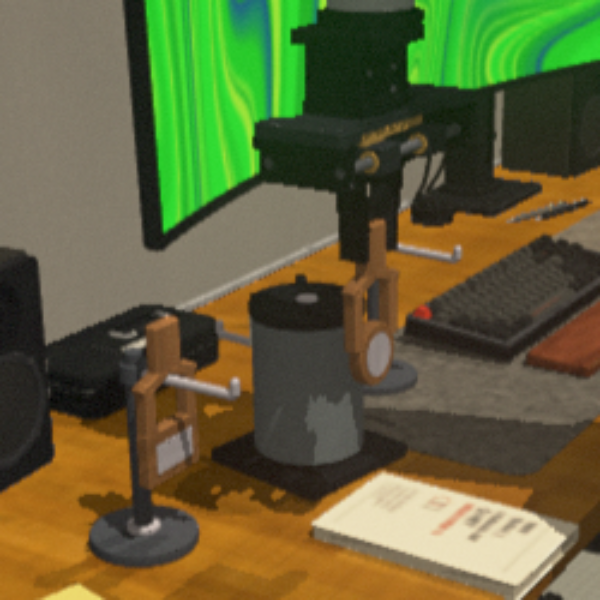

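Emit:
carry_out --moves '[{"fingers": 1,"dx": 0.006,"dy": 0.288,"dz": 0.05,"spin": 0.06},{"fingers": 1,"dx": 0.006,"dy": 0.288,"dz": 0.05,"spin": 0.06},{"fingers": 1,"dx": 0.006,"dy": 0.288,"dz": 0.05,"spin": 0.06},{"fingers": 1,"dx": 0.006,"dy": 0.288,"dz": 0.05,"spin": 0.06},{"fingers": 1,"dx": 0.006,"dy": 0.288,"dz": 0.05,"spin": 0.06},{"fingers": 1,"dx": 0.006,"dy": 0.288,"dz": 0.05,"spin": 0.06},{"fingers": 1,"dx": 0.006,"dy": 0.288,"dz": 0.05,"spin": 0.06},{"fingers": 1,"dx": 0.006,"dy": 0.288,"dz": 0.05,"spin": 0.06},{"fingers": 1,"dx": 0.006,"dy": 0.288,"dz": 0.05,"spin": 0.06}]'

```text
time: 5.75
tcp_pos: [0.449, -0.1278, 0.1917]
eef_rot: [[0.997, -0.075, -0.001], [-0.075, -0.997, 0.001], [-0.001, -0.001, -1.0]]
contact_force: [0.8, -0.7, -1.5]
gripper_width: 0.0295
grip_force: 20.0
```

Run:
```python
from h import *
st();to(.45,-.133,.194,-4.5); to(.565,-.142,.194,-4.5)
p,d,W=snap('top'); x,y,z=W[...,0],W[...,1],W[...,2]
m=(x>.515)&(x<.605)&(y>-.18)&(y<-.10)&(z>.148)&(z<.158); q=W[m]; k=np.polyfit(q[:,0]-.565,q[:,1],1); print('bar',m.sum(),k,q.min(0),q.max(0))
```

```text
5.75 [ 0.449  -0.1278  0.1917] [[0.997, -0.075, -0.001], [-0.075, -0.997, 0.001], [-0.001, -0.001, -1.0]] [ 0.82 -0.74 -1.46] 0.0295
yaw -4.3 shift [ 0.0014  0.0051 -0.0023] spin 0.0035
yaw -4.3 shift [ 0.1168  0.0055 -0.0024] spin 0.0035
bar 106 [-0.08521606 -0.14281123] [ 0.52319428 -0.15109037  0.14842964] [ 0.60409537 -0.13743145  0.15762431]
```

Emit:
carry_out --moves '[{"fingers": 1,"dx": 0,"dy": 0,"dz": 0,"spin": 0},{"fingers": 1,"dx": 0,"dy": 0,"dz": 0,"spin": 0}]'

```text
time: 6.0
tcp_pos: [0.4491, -0.1282, 0.1923]
eef_rot: [[0.997, -0.074, 0.0], [-0.074, -0.997, -0.0], [0.0, 0.0, -1.0]]
contact_force: [-0.1, -0.2, -0.1]
gripper_width: 0.0298
grip_force: 20.0
```

Run:
```python
from h import *
st(); to(.45,-.133,.195,-4.7); to(.565,-.142,.195,-4.7)
```

```text
6.0 [ 0.4491 -0.1282  0.1923] [[0.997, -0.074, 0.0], [-0.074, -0.997, -0.0], [0.0, 0.0, -1.0]] [-0.07 -0.18 -0.12] 0.0298
yaw -4.26 shift [ 0.0012  0.0048 -0.0027] spin 0.0077
yaw -4.26 shift [ 0.1166  0.0052 -0.0026] spin 0.0077
```

Emit:
carry_out --moves '[{"fingers": 1,"dx": 0,"dy": 0.005,"dz": -0.003,"spin": 0.008},{"fingers": 1,"dx": 0.02,"dy": 0.005,"dz": -0.003,"spin": 0.008},{"fingers": 1,"dx": 0.06,"dy": 0.005,"dz": -0.003,"spin": 0.008},{"fingers": 1,"dx": 0.1,"dy": 0.005,"dz": -0.003,"spin": 0.008},{"fingers": 1,"dx": 0.117,"dy": 0.005,"dz": -0.003,"spin": 0.008},{"fingers": 1,"dx": 0.117,"dy": 0.005,"dz": -0.003,"spin": 0.008},{"fingers": 1,"dx": 0.117,"dy": 0.005,"dz": 0.008,"spin": 0.008},{"fingers": 1,"dx": 0.117,"dy": 0.005,"dz": 0.016,"spin": 0.008},{"fingers": 1,"dx": 0.117,"dy": 0.005,"dz": 0.02,"spin": 0.008},{"fingers": 1,"dx": 0.117,"dy": 0.005,"dz": 0.02,"spin": 0.008}]'

```text
time: 7.0
tcp_pos: [0.5643, -0.143, 0.1722]
eef_rot: [[0.996, -0.084, -0.0], [-0.084, -0.996, 0.0], [-0.0, -0.0, -1.0]]
contact_force: [-0.3, -0.1, 0.5]
gripper_width: 0.0298
grip_force: 20.0
```

Run:
```python
from h import *
st()
p,d,W=snap('side'); cv2.imwrite('pics/g3.png',cv2.resize(p[130:330,300:450],None,fx=3,fy=3)[...,::-1])
```

```text
7.0 [ 0.5643 -0.143   0.1722] [[0.996, -0.084, -0.0], [-0.084, -0.996, 0.0], [-0.0, -0.0, -1.0]] [-0.35 -0.08  0.45] 0.0298
```

View pics/g3.png

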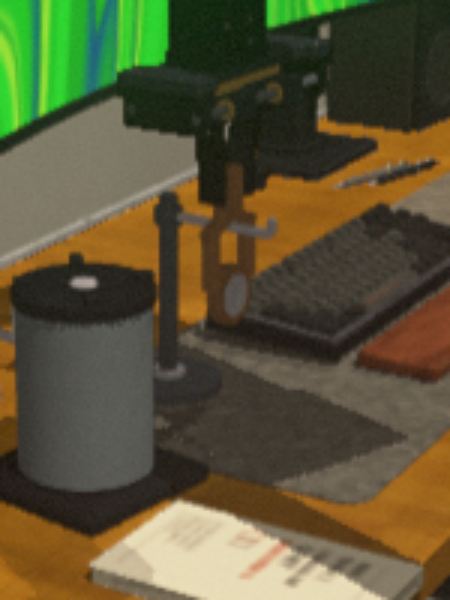

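The round paddle is on the spare bar, with the bar passing through its window at crop px (235,215). Releasing it now.

Emit:
carry_out --moves '[{"fingers": 0.3,"dx": 0,"dy": 0,"dz": 0,"spin": 0},{"fingers": 0.3,"dx": 0,"dy": 0,"dz": 0,"spin": 0},{"fingers": 0.3,"dx": 0,"dy": 0,"dz": 0,"spin": 0},{"fingers": 0.3,"dx": 0,"dy": 0,"dz": 0,"spin": 0},{"fingers": 0.3,"dx": 0,"dy": 0,"dz": 0,"spin": 0},{"fingers": 0.3,"dx": 0,"dy": 0,"dz": -0.02,"spin": 0},{"fingers": 0.3,"dx": 0,"dy": 0,"dz": -0.06,"spin": 0},{"fingers": 1,"dx": 0,"dy": 0,"dz": -0.1,"spin": 0},{"fingers": 1,"dx": 0,"dy": 0,"dz": -0.1,"spin": 0},{"fingers": 1,"dx": 0,"dy": 0,"dz": -0.1,"spin": 0}]'

```text
time: 8.05
tcp_pos: [0.5658, -0.1434, 0.2735]
eef_rot: [[0.996, -0.084, 0.003], [-0.084, -0.996, -0.001], [0.003, 0.001, -1.0]]
contact_force: [-0.9, -0.6, -0.4]
gripper_width: 0.0445
grip_force: 0.0
```

Run:
```python
from h import *
st()
p,d,W=snap('side'); x,y,z=W[...,0],W[...,1],W[...,2]
m=(x>.5)&(x<.61)&(y>-.19)&(y<-.09)&(z>.172)&(z<.2); q=W[m]; print('round tab side',m.sum(),q.mean(0),q.max(0))
C=(.5785,.0465)
for a in (85,):
    a=np.radians(a); print(C[0]+.043*np.cos(a),C[1]+.043*np.sin(a)); to(C[0]+.043*np.cos(a),C[1]+.043*np.sin(a),.20,-5)
```

```text
8.05 [ 0.5658 -0.1434  0.2735] [[0.996, -0.084, 0.003], [-0.084, -0.996, -0.001], [0.003, 0.001, -1.0]] [-0.95 -0.56 -0.39] 0.0445
round tab side 120 [ 0.55973843 -0.13469489  0.18649398] [ 0.5683342  -0.12050854  0.19974141]
0.5822476969381493 0.08933637201794506
yaw -4.82 shift [-0.0023 -0.233   0.0717] spin 0.0031
```

Emit:
carry_out --moves '[{"fingers": 1,"dx": -0.002,"dy": -0.233,"dz": 0.07,"spin": 0},{"fingers": 1,"dx": -0.002,"dy": -0.233,"dz": 0.07,"spin": 0},{"fingers": 1,"dx": -0.002,"dy": -0.233,"dz": 0.07,"spin": 0},{"fingers": 1,"dx": -0.002,"dy": -0.233,"dz": 0.07,"spin": 0},{"fingers": 1,"dx": -0.002,"dy": -0.233,"dz": 0.07,"spin": 0},{"fingers": 1,"dx": -0.002,"dy": -0.233,"dz": 0.07,"spin": 0},{"fingers": 1,"dx": -0.002,"dy": -0.233,"dz": 0.07,"spin": 0},{"fingers": 1,"dx": -0.002,"dy": -0.233,"dz": 0.07,"spin": 0}]'

```text
time: 8.9
tcp_pos: [0.5823, 0.0883, 0.2013]
eef_rot: [[0.996, -0.085, -0.001], [-0.085, -0.996, -0.001], [-0.001, 0.001, -1.0]]
contact_force: [-0.3, 0.4, -0.1]
gripper_width: 0.0008
grip_force: 0.0
```

Run:
```python
from h import *
st(); to(.5822,.0893,.1575)
s=env.state();R=np.array(s['eef_rot']);C=np.array([.579,.046,.1575]);P=lambda a:C+.043*np.array([np.cos(np.radians(a)),np.sin(np.radians(a)),0])
for a in list(range(85,276,10))+[275]: print(a,np.round(R.T@(P(a)-s['tcp_pos']),4))
```

```text
8.9 [0.5823 0.0883 0.2013] [[0.996, -0.085, -0.001], [-0.085, -0.996, -0.001], [-0.001, 0.001, -1.0]] [-0.29  0.39 -0.05] 0.0008
yaw -4.85 shift [-0.0001 -0.001   0.0438] spin 0
85 [ 0.0004 -0.0006  0.0438]
95 [-0.007   0.0001  0.0438]
105 [-0.0143  0.002   0.0438]
115 [-0.0211  0.0052  0.0438]
125 [-0.0272  0.0094  0.0438]
135 [-0.0325  0.0147  0.0438]
145 [-0.0369  0.0208  0.0439]
155 [-0.04    0.0276  0.0439]
165 [-0.042   0.0349  0.0439]
175 [-0.0427  0.0423  0.0439]
185 [-0.042   0.0498  0.0439]
195 [-0.0401  0.057   0.0439]
205 [-0.037   0.0638  0.0439]
215 [-0.0327  0.07    0.0439]
225 [-0.0274  0.0753  0.0439]
235 [-0.0213  0.0796  0.0439]
245 [-0.0145  0.0828  0.0439]
255 [-0.0072  0.0848  0.0439]
265 [0.0002 0.0854 0.0439]
275 [0.0077 0.0848 0.0438]
275 [0.0077 0.0848 0.0438]
```

Descending, then sweeping from 85° to 135° first.

Emit:
carry_out --moves '[{"fingers": 1,"dx": 0,"dy": 0,"dz": 0.03,"spin": 0},{"fingers": 1,"dx": 0,"dy": 0,"dz": 0.042,"spin": 0},{"fingers": 1,"dx": 0,"dy": 0,"dz": 0.044,"spin": 0},{"fingers": 1,"dx": 0,"dy": 0,"dz": 0.044,"spin": 0},{"fingers": 1,"dx": -0.007,"dy": 0,"dz": 0.044,"spin": 0},{"fingers": 1,"dx": -0.014,"dy": 0.002,"dz": 0.044,"spin": 0},{"fingers": 1,"dx": -0.021,"dy": 0.005,"dz": 0.044,"spin": 0},{"fingers": 1,"dx": -0.027,"dy": 0.009,"dz": 0.044,"spin": 0},{"fingers": 1,"dx": -0.0325,"dy": 0.015,"dz": 0.044,"spin": 0}]'

```text
time: 9.8
tcp_pos: [0.549, 0.0771, 0.1589]
eef_rot: [[0.996, -0.084, 0.002], [-0.084, -0.996, 0.0], [0.002, -0.001, -1.0]]
contact_force: [2.5, 0.7, 0.3]
gripper_width: 0.0001
grip_force: 1.0
```

```bash
cat >> h.py <<'E'
def drum(C=(.5795,.0456)):
    p,d,W=snap('top'); x,y,z=W[...,0],W[...,1],W[...,2]
    r=np.hypot(x-C[0],y-C[1]); a=np.degrees(np.arctan2(y-C[1],x-C[0]))%360
    m=(r>.065)&(r<.115)&(z>.088)&(z<.13)&(x>.4)
    print('hook',m.sum(),np.round(np.median(a[m]),1) if m.any() else '')
    m=((r>.034)&(r<.052)&(z>.1595)&(z<.168)).astype(np.uint8); l=cv2.connectedComponentsWithStats(m)
    for i in range(1,l[0]):
        k=l[1]==i
        if k.sum()>6: 
            q=W[k].mean(0); print('rib',k.sum(),np.round(np.degrees(np.arctan2(q[1]-C[1],q[0]-C[0]))%360,1),q.round(4))
    return p
E
python3 - <<'E'
from h import *
st(); drum()
E
```

```text
9.8 [0.549  0.0771 0.1589] [[0.996, -0.084, 0.002], [-0.084, -0.996, 0.0], [0.002, -0.001, -1.0]] [2.47 0.66 0.3 ] 0.0001
hook 19 20.0
```

Emit:
carry_out --moves '[{"fingers": 1,"dx": -0.0045,"dy": 0.006,"dz": 0,"spin": 0},{"fingers": 1,"dx": -0.0075,"dy": 0.013,"dz": 0,"spin": 0},{"fingers": 1,"dx": -0.0095,"dy": 0.02,"dz": 0,"spin": 0},{"fingers": 1,"dx": -0.01,"dy": 0.0275,"dz": 0,"spin": 0},{"fingers": 1,"dx": -0.0095,"dy": 0.035,"dz": 0,"spin": 0},{"fingers": 1,"dx": -0.0075,"dy": 0.042,"dz": 0,"spin": 0},{"fingers": 1,"dx": -0.0045,"dy": 0.049,"dz": 0,"spin": 0},{"fingers": 1,"dx": 0,"dy": 0.055,"dz": 0,"spin": 0},{"fingers": 1,"dx": 0.005,"dy": 0.0605,"dz": 0,"spin": 0}]'

```text
time: 10.75
tcp_pos: [0.552, 0.0219, 0.1586]
eef_rot: [[0.996, -0.084, 0.007], [-0.084, -0.996, 0.012], [0.006, -0.012, -1.0]]
contact_force: [14.2, 31.7, -5.0]
gripper_width: 0.0004
grip_force: 16.6
```

Run:
```python
from h import *
st(); drum()
```

```text
10.75 [0.552  0.0219 0.1586] [[0.996, -0.084, 0.007], [-0.084, -0.996, 0.012], [0.006, -0.012, -1.0]] [14.17 31.67 -5.03] 0.0004
hook 42 112.3
```

Run:
```python
from h import *
st()
p,d,W=snap('side'); a=cv2.resize(p[170:330,250:400],None,fx=2.6,fy=3)
p,d,W=snap('top'); b=cv2.resize(p[170:280,270:400],(400,480)); st()
a=cv2.resize(a,(390,480)); cv2.imwrite('pics/g4.png',np.hstack([a,b])[...,::-1])
```

```text
10.8 [0.5526 0.0217 0.1586] [[0.996, -0.084, 0.008], [-0.084, -0.996, 0.012], [0.007, -0.013, -1.0]] [14.34 24.54 -4.37] 0.0002
10.9 [0.5522 0.0219 0.1586] [[0.996, -0.083, 0.007], [-0.084, -0.996, 0.011], [0.006, -0.012, -1.0]] [13.62 23.87 -3.56] 0.0007
```

View pics/g4.png

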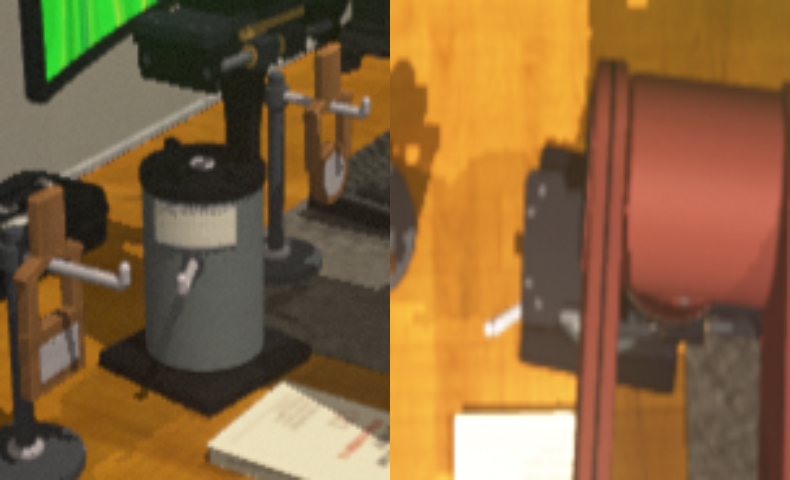

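The finger is jammed against the inner corner of the rib (its push goes through the axis), and the label is at about 113°. I'll lift off and set the finger down again behind the rib at (0.565, 0.005), to push along +x.

Emit:
carry_out --moves '[{"fingers": 1,"dx": -0.003,"dy": -0.009,"dz": 0,"spin": 0},{"fingers": 1,"dx": -0.003,"dy": -0.009,"dz": -0.01,"spin": 0},{"fingers": 1,"dx": -0.003,"dy": -0.009,"dz": -0.025,"spin": 0},{"fingers": 1,"dx": -0.009,"dy": 0.011,"dz": -0.025,"spin": -0.15},{"fingers": 1,"dx": -0.009,"dy": 0.011,"dz": -0.025,"spin": -0.2},{"fingers": 1,"dx": -0.009,"dy": 0.011,"dz": -0.025,"spin": -0.2}]'

```text
time: 11.5
tcp_pos: [0.5394, 0.0046, 0.1847]
eef_rot: [[0.993, 0.114, 0.001], [0.114, -0.993, -0.001], [0.001, 0.001, -1.0]]
contact_force: [-0.3, 0.0, -0.3]
gripper_width: 0.0002
grip_force: 0.0
```

Run:
```python
from h import *
st(); drum(); p,d,W=snap('side')
m=(abs(W[...,0]-.578)<.06)&(abs(W[...,1]-.048)<.06)&(W[...,2]>.159)&(W[...,2]<.167); l=cv2.connectedComponentsWithStats(m.astype(np.uint8))
for i in range(1,l[0]):
    k=l[1]==i; q=W[k].mean(0)
    if k.sum()>4: print(k.sum(),q.round(4),np.degrees(np.arctan2(q[1]-.05,q[0]-.575))%360)
to(.542,.005,.159)
```

```text
11.5 [0.5394 0.0046 0.1847] [[0.993, 0.114, 0.001], [0.114, -0.993, -0.001], [0.001, 0.001, -1.0]] [-0.28  0.02 -0.27] 0.0002
hook 60 111.9
rib 27 66.7 [0.5969 0.0858 0.1621]
18 [0.6147 0.033  0.1622] 336.83422886492343
22 [0.5581 0.0108 0.1618] 246.6738779152007
22 [0.5919 0.0903 0.1621] 67.26893909393478
23 [0.5361 0.0661 0.1617] 157.4878456171465
yaw 6.49 shift [0.0025 0.0006 0.0251] spin 0
```

Emit:
carry_out --moves '[{"fingers": 1,"dx": 0,"dy": 0,"dz": 0.02,"spin": 0},{"fingers": 1,"dx": 0,"dy": 0,"dz": 0.026,"spin": 0},{"fingers": 1,"dx": 0,"dy": 0,"dz": 0.026,"spin": 0},{"fingers": 1,"dx": 0.008,"dy": 0.001,"dz": 0.026,"spin": 0},{"fingers": 1,"dx": 0.016,"dy": 0.002,"dz": 0.026,"spin": 0},{"fingers": 1,"dx": 0.023,"dy": 0.003,"dz": 0.026,"spin": 0},{"fingers": 1,"dx": 0.03,"dy": 0.004,"dz": 0.026,"spin": 0},{"fingers": 1,"dx": 0.036,"dy": 0.004,"dz": 0.026,"spin": 0},{"fingers": 1,"dx": 0.04,"dy": 0.004,"dz": 0.026,"spin": 0},{"fingers": 1,"dx": 0.04,"dy": 0.004,"dz": 0.026,"spin": 0}]'

```text
time: 12.6
tcp_pos: [0.58, 0.0071, 0.1572]
eef_rot: [[0.993, 0.116, 0.001], [0.116, -0.993, 0.0], [0.001, -0.0, -1.0]]
contact_force: [0.3, 0.5, -1.0]
gripper_width: 0.0004
grip_force: 0.0
```

```bash
cat >> h.py <<'E'
def ribs_side():
    p,d,W=snap('side')
    m=(abs(W[...,0]-.578)<.06)&(abs(W[...,1]-.048)<.06)&(W[...,2]>.159)&(W[...,2]<.167); l=cv2.connectedComponentsWithStats(m.astype(np.uint8))
    for i in range(1,l[0]):
        k=l[1]==i; q=W[k].mean(0)
        if k.sum()>6: print(k.sum(),q.round(4),np.degrees(np.arctan2(q[1]-.05,q[0]-.575))%360)
E
python3 - <<'E'
from h import *
st(); drum(); ribs_side()
E
```

```text
12.6 [0.58   0.0071 0.1572] [[0.993, 0.116, 0.001], [0.116, -0.993, 0.0], [0.001, -0.0, -1.0]] [ 0.29  0.51 -0.99] 0.0004
hook 48 163.0
rib 22 208.4 [0.5417 0.0251 0.1628]
54 [0.5796 0.0138 0.163 ] 277.18567063828783
23 [0.6118 0.0713 0.1619] 30.043132560162668
23 [0.5373 0.0286 0.162 ] 209.5491851118911
22 [0.5544 0.0872 0.1624] 118.93423177915558
```

Emit:
carry_out --moves '[{"fingers": 1,"dx": 0.003,"dy": 0,"dz": 0,"spin": 0},{"fingers": 1,"dx": 0.005,"dy": 0,"dz": 0,"spin": 0},{"fingers": 1,"dx": 0.005,"dy": 0,"dz": 0,"spin": 0},{"fingers": 1,"dx": -0.006,"dy": 0,"dz": 0,"spin": 0},{"fingers": 1,"dx": -0.006,"dy": 0,"dz": -0.02,"spin": 0},{"fingers": 1,"dx": -0.006,"dy": 0,"dz": -0.06,"spin": 0},{"fingers": 1,"dx": -0.006,"dy": -0.05,"dz": -0.11,"spin": 0},{"fingers": 0.2,"dx": -0.006,"dy": -0.15,"dz": -0.13,"spin": 0},{"fingers": 0.2,"dx": -0.006,"dy": -0.15,"dz": -0.13,"spin": 0},{"fingers": 0.2,"dx": -0.006,"dy": -0.15,"dz": -0.13,"spin": 0}]'

```text
time: 13.7
tcp_pos: [0.5559, 0.1582, 0.2897]
eef_rot: [[0.993, 0.118, 0.005], [0.118, -0.993, 0.001], [0.005, -0.001, -1.0]]
contact_force: [-0.5, -0.3, -0.0]
gripper_width: 0.017
grip_force: 0.0
```

Run:
```python
from h import *
st(); p=drum(); ribs_side(); to(.5785,.248,.25,-1)
def edge(n,p):
    c,f=cal(n);R=np.array(c['R']);t=np.array(c['t']);o=-R.T@t
    # rectify the table plane z=.014 to a 0.5mm/px map, x up
    xs=np.arange(.70,.46,-.0005);ys=np.arange(.18,-.08,-.0005);X,Y=np.meshgrid(xs,ys,indexing='ij')
    q=np.stack([X,Y,0*X+.014],-1)@R.T+t
    return cv2.remap(p,(q[...,0]/q[...,2]*f+c['cx']).astype(np.float32),(q[...,1]/q[...,2]*f+c['cy']).astype(np.float32),1)
T=np.load('/tmp/top0.npz')['p'];S=np.load('/tmp/side0.npz')['p']
a=edge('top',T);b=edge('side',S)
for im,nm in((a,'t'),(b,'s')):
    m=(im.max(-1)<100).astype(np.uint8)
    ls=cv2.createLineSegmentDetector().detect(cv2.GaussianBlur(im.max(-1),(0,0),3))[0]
    for l in ls.reshape(-1,4):
        L=np.hypot(l[2]-l[0],l[3]-l[1])
        if L>90: print(nm,L.round(),[.70-.0005*l[1],.18-.0005*l[0],.70-.0005*l[3],.18-.0005*l[2]],(np.degrees(np.arctan2(-(l[2]-l[0]),-(l[3]-l[1]))).round(1)))
cv2.imwrite('pics/r.png',np.hstack([a,b])[...,::-1]); print(a.shape)
```

```text
13.7 [0.5559 0.1582 0.2897] [[0.993, 0.118, 0.005], [0.118, -0.993, 0.001], [0.005, -0.001, -1.0]] [-0.55 -0.28 -0.  ] 0.017
hook 33 169.8
rib 23 303.6 [0.6032 0.01   0.1635]
rib 26 214.0 [0.5438 0.0216 0.1628]
16 [0.5991 0.0136 0.162 ] 303.56032154508097
24 [0.6108 0.0737 0.1618] 33.4568848290543
21 [0.5393 0.0257 0.1618] 214.17493173814978
22 [0.5511 0.085  0.1623] 124.30725387559936
yaw 6.84 shift [ 0.033  -0.0872  0.0391] spin 0.1369
t 262.0 [np.float32(0.6338347), np.float32(-0.030936107), np.float32(0.5049849), np.float32(-0.00743182)] 169.7
t 250.0 [np.float32(0.5036632), np.float32(-0.0044413656), np.float32(0.52587813), np.float32(0.118735045)] 79.8
t 247.0 [np.float32(0.5285989), np.float32(0.119693786), np.float32(0.6499117), np.float32(0.09714375)] -10.5
t 220.0 [np.float32(0.49540034), np.float32(0.05843637), np.float32(0.4968118), np.float32(0.1684343)] 89.3
t 93.0 [np.float32(0.4802555), np.float32(-0.016755804), np.float32(0.5265908), np.float32(-0.018031836)] -1.6
t 143.0 [np.float32(0.5027718), np.float32(0.16286251), np.float32(0.5009104), np.float32(0.09154689)] -91.5
s 93.0 [np.float32(0.6735039), np.float32(-0.00233531), np.float32(0.69988674), np.float32(-0.040562272)] -55.4
s 147.0 [np.float32(0.500746), np.float32(0.0699377), np.float32(0.5133047), np.float32(0.14229314)] 80.2
s 124.0 [np.float32(0.61389), np.float32(0.12294224), np.float32(0.6466385), np.float32(0.07020845)] -58.2
s 203.0 [np.float32(0.5144592), np.float32(0.14099498), np.float32(0.6142451), np.float32(0.121891454)] -10.8
s 104.0 [np.float32(0.49397564), np.float32(0.11780299), np.float32(0.49489278), np.float32(0.169717)] 89.0
(480, 520, 3)
```

View pics/r.png

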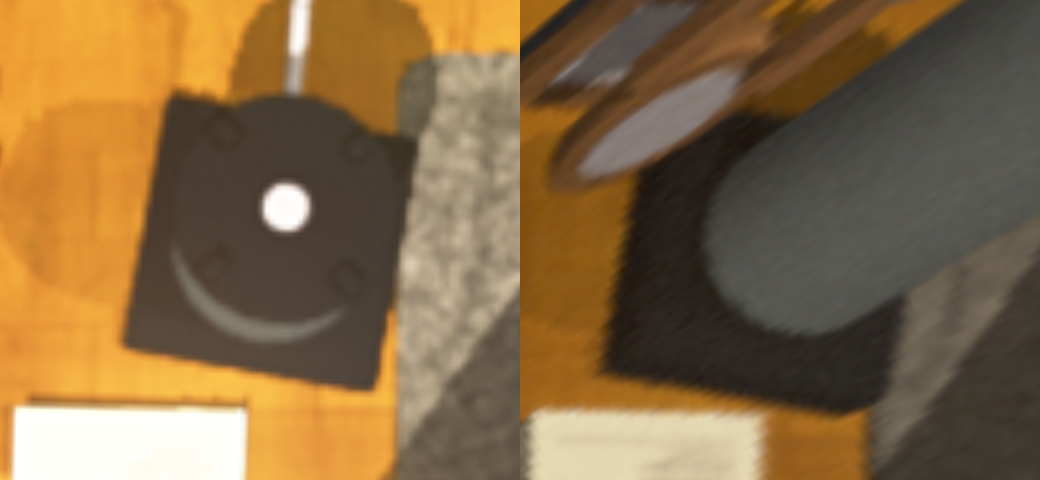

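Emit:
carry_out --moves '[{"fingers": 0.1,"dx": 0.033,"dy": -0.087,"dz": 0.03,"spin": 0.137},{"fingers": 0.1,"dx": 0.033,"dy": -0.087,"dz": 0.03,"spin": 0.137},{"fingers": 0.1,"dx": 0.033,"dy": -0.087,"dz": 0.03,"spin": 0.137},{"fingers": 0.1,"dx": 0.033,"dy": -0.087,"dz": 0.03,"spin": 0.137},{"fingers": 0.1,"dx": 0.033,"dy": -0.087,"dz": 0.03,"spin": 0.137},{"fingers": 0.1,"dx": 0.033,"dy": -0.087,"dz": 0.03,"spin": 0.137},{"fingers": 0.1,"dx": 0.033,"dy": -0.087,"dz": 0.03,"spin": 0.137}]'

```text
time: 14.5
tcp_pos: [0.5792, 0.2441, 0.2581]
eef_rot: [[1.0, -0.023, 0.002], [-0.023, -1.0, 0.0], [0.002, -0.0, -1.0]]
contact_force: [-0.5, 0.1, -0.1]
gripper_width: 0.0758
grip_force: 0.0
```

Run:
```python
from h import *
st(); to(.5785,.248,.172,-1)
```

```text
14.5 [0.5792 0.2441 0.2581] [[1.0, -0.023, 0.002], [-0.023, -1.0, 0.0], [0.002, -0.0, -1.0]] [-0.45  0.06 -0.06] 0.0758
yaw -1.31 shift [-0.0009 -0.0039  0.0861] spin -0.0054
```

Emit:
carry_out --moves '[{"fingers": 0.1,"dx": 0,"dy": -0.004,"dz": 0.04,"spin": -0.005},{"fingers": 0.1,"dx": 0,"dy": -0.004,"dz": 0.075,"spin": -0.005},{"fingers": 0.1,"dx": 0,"dy": -0.004,"dz": 0.086,"spin": -0.005},{"fingers": 0.1,"dx": 0,"dy": -0.004,"dz": 0.086,"spin": -0.005},{"fingers": 1,"dx": 0,"dy": -0.004,"dz": 0.086,"spin": -0.005},{"fingers": 1,"dx": 0,"dy": -0.004,"dz": 0.086,"spin": -0.005},{"fingers": 1,"dx": 0,"dy": -0.004,"dz": 0.086,"spin": -0.005},{"fingers": 1,"dx": 0,"dy": -0.004,"dz": 0.086,"spin": -0.005},{"fingers": 1,"dx": 0,"dy": -0.004,"dz": 0.086,"spin": -0.005},{"fingers": 1,"dx": 0,"dy": -0.004,"dz": 0.086,"spin": -0.005}]'

```text
time: 15.5
tcp_pos: [0.5789, 0.2494, 0.1714]
eef_rot: [[1.0, -0.016, 0.0], [-0.016, -1.0, 0.0], [0.0, -0.0, -1.0]]
contact_force: [0.1, -0.2, 0.2]
gripper_width: 0.0383
grip_force: 0.0
```

Emit:
carry_out --moves '[{"fingers": 1,"dx": 0,"dy": 0,"dz": 0,"spin": 0},{"fingers": 1,"dx": 0,"dy": 0,"dz": 0,"spin": 0},{"fingers": 1,"dx": 0,"dy": 0,"dz": 0,"spin": 0},{"fingers": 1,"dx": 0,"dy": 0,"dz": 0,"spin": 0}]'

```text
time: 15.9
tcp_pos: [0.5788, 0.2492, 0.1712]
eef_rot: [[1.0, -0.016, -0.0], [-0.016, -1.0, -0.0], [-0.0, 0.0, -1.0]]
contact_force: [-0.4, -1.2, 2.1]
gripper_width: 0.03
grip_force: 19.9
```

Emit:
carry_out --moves '[{"fingers": 1,"dx": 0,"dy": 0,"dz": -0.01,"spin": 0},{"fingers": 1,"dx": 0,"dy": 0,"dz": -0.022,"spin": 0},{"fingers": 1,"dx": 0,"dy": 0,"dz": -0.022,"spin": 0},{"fingers": 1,"dx": -0.02,"dy": 0,"dz": -0.022,"spin": 0},{"fingers": 1,"dx": -0.055,"dy": 0,"dz": -0.022,"spin": 0},{"fingers": 1,"dx": -0.095,"dy": 0,"dz": -0.022,"spin": 0},{"fingers": 1,"dx": -0.13,"dy": 0,"dz": -0.022,"spin": 0},{"fingers": 1,"dx": -0.13,"dy": 0,"dz": -0.022,"spin": 0}]'

```text
time: 16.7
tcp_pos: [0.4448, 0.2516, 0.1926]
eef_rot: [[1.0, -0.014, -0.003], [-0.014, -1.0, -0.0], [-0.003, 0.0, -1.0]]
contact_force: [0.1, -0.3, -0.4]
gripper_width: 0.0297
grip_force: 20.0
```

Run:
```python
from h import *
st(); to(.447,.0716,.19,-10.9)
p,d,W=snap('top'); x,y,z=W[...,0],W[...,1],W[...,2]
m=(x>.46)&(x<.53)&(y>.03)&(y<.1)&(z>.098)&(z<.12); q=W[m]; print(m.sum(),q.mean(0),q.min(0),q.max(0))
k=np.polyfit(q[:,0],q[:,1],1); print('bar y=',k,'y at .5',np.polyval(k,.5),np.polyval(k,.447), np.degrees(np.arctan(k[0])))
```

```text
16.7 [0.4448 0.2516 0.1926] [[1.0, -0.014, -0.003], [-0.014, -1.0, -0.0], [-0.003, 0.0, -1.0]] [ 0.11 -0.27 -0.35] 0.0297
yaw -0.82 shift [0.0048 0.18   0.0026] spin 0.176
89 [0.50502928 0.05853137 0.10606399] [0.47297456 0.03416696 0.09832088] [0.5294801  0.06878214 0.11843124]
bar y= [-0.27258262  0.19619357] y at .5 0.0599022598853339 0.07434913892921766 -15.247404398079647
```

Emit:
carry_out --moves '[{"fingers": 1,"dx": 0.005,"dy": 0.18,"dz": 0.002,"spin": 0.176},{"fingers": 1,"dx": 0.005,"dy": 0.18,"dz": 0.002,"spin": 0.176},{"fingers": 1,"dx": 0.005,"dy": 0.18,"dz": 0.002,"spin": 0.176},{"fingers": 1,"dx": 0.005,"dy": 0.18,"dz": 0.002,"spin": 0.176},{"fingers": 1,"dx": 0.005,"dy": 0.18,"dz": 0.002,"spin": 0.176},{"fingers": 1,"dx": 0.005,"dy": 0.18,"dz": 0.052,"spin": 0.176},{"fingers": 1,"dx": 0.005,"dy": 0.18,"dz": 0.052,"spin": 0.176},{"fingers": 1,"dx": 0.005,"dy": 0.18,"dz": 0.052,"spin": 0.176}]'

```text
time: 17.55
tcp_pos: [0.4506, 0.0718, 0.1409]
eef_rot: [[0.982, -0.191, -0.002], [-0.191, -0.982, 0.0], [-0.002, 0.0, -1.0]]
contact_force: [1.3, -0.1, -1.0]
gripper_width: 0.0299
grip_force: 20.0
```

Run:
```python
from h import *
st(); to(.447,.0716,.142,-10.9);to(.503,.0608,.142,-10.9);to(.503,.0608,.121,-10.9)
```

```text
17.55 [0.4506 0.0718 0.1409] [[0.982, -0.191, -0.002], [-0.191, -0.982, 0.0], [-0.002, 0.0, -1.0]] [ 1.29 -0.07 -0.97] 0.0299
yaw -10.99 shift [-0.0035  0.0009 -0.0011] spin -0.0016
yaw -10.99 shift [ 0.0535  0.0008 -0.0012] spin -0.0016
yaw -10.99 shift [0.0536 0.0008 0.0198] spin -0.0016
```

Emit:
carry_out --moves '[{"fingers": 1,"dx": 0.01,"dy": 0.001,"dz": -0.001,"spin": 0},{"fingers": 1,"dx": 0.03,"dy": 0.001,"dz": -0.001,"spin": 0},{"fingers": 1,"dx": 0.047,"dy": 0.001,"dz": -0.001,"spin": 0},{"fingers": 1,"dx": 0.053,"dy": 0.001,"dz": -0.001,"spin": 0},{"fingers": 1,"dx": 0.053,"dy": 0.001,"dz": -0.001,"spin": 0},{"fingers": 1,"dx": 0.053,"dy": 0.001,"dz": 0.008,"spin": 0},{"fingers": 1,"dx": 0.053,"dy": 0.001,"dz": 0.015,"spin": 0},{"fingers": 1,"dx": 0.053,"dy": 0.001,"dz": 0.019,"spin": 0},{"fingers": 1,"dx": 0.053,"dy": 0.001,"dz": 0.019,"spin": 0}]'

```text
time: 18.45
tcp_pos: [0.502, 0.0604, 0.1215]
eef_rot: [[0.982, -0.191, -0.001], [-0.191, -0.982, 0.0], [-0.001, 0.0, -1.0]]
contact_force: [-0.4, 0.3, -1.5]
gripper_width: 0.0298
grip_force: 20.0
```

Run:
```python
from h import *
st()
p,d,W=snap('side'); cv2.imwrite('pics/g5.png',cv2.resize(p[170:330,240:400],None,fx=3.5,fy=3.5)[...,::-1])
```

```text
18.45 [0.502  0.0604 0.1215] [[0.982, -0.191, -0.001], [-0.191, -0.982, 0.0], [-0.001, 0.0, -1.0]] [-0.37  0.31 -1.46] 0.0298
```

View pics/g5.png

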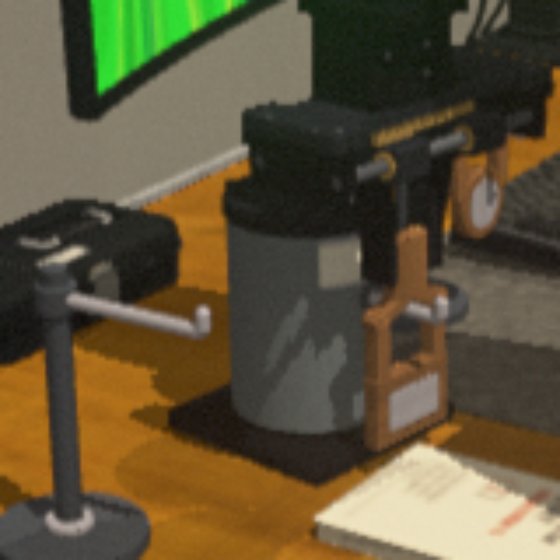

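The drum hook passes through the square paddle's window, with its tip at crop px (440,308). Releasing it and retreating.

Emit:
carry_out --moves '[{"fingers": 0.4,"dx": 0,"dy": 0,"dz": 0,"spin": 0},{"fingers": 0.4,"dx": 0,"dy": 0,"dz": 0,"spin": 0},{"fingers": 0.4,"dx": 0,"dy": 0,"dz": 0,"spin": 0},{"fingers": 0.4,"dx": 0,"dy": 0,"dz": 0,"spin": 0},{"fingers": 0.4,"dx": 0,"dy": 0,"dz": -0.01,"spin": 0},{"fingers": 0.4,"dx": 0,"dy": 0,"dz": -0.04,"spin": 0},{"fingers": 0.4,"dx": 0,"dy": 0,"dz": -0.09,"spin": 0},{"fingers": 0.4,"dx": -0.04,"dy": 0,"dz": -0.12,"spin": 0},{"fingers": 0.4,"dx": -0.08,"dy": 0,"dz": -0.15,"spin": 0},{"fingers": 0.4,"dx": -0.08,"dy": 0,"dz": -0.15,"spin": 0}]'

```text
time: 19.5
tcp_pos: [0.424, 0.0764, 0.2788]
eef_rot: [[0.982, -0.19, 0.01], [-0.19, -0.982, 0.0], [0.01, -0.002, -1.0]]
contact_force: [0.9, 0.1, 0.3]
gripper_width: 0.0522
grip_force: 0.0
```

Emit:
carry_out --moves '[{"fingers": 0.4,"dx": 0,"dy": 0,"dz": 0,"spin": 0},{"fingers": 0.4,"dx": 0,"dy": 0,"dz": 0,"spin": 0},{"fingers": 0.4,"dx": 0,"dy": 0,"dz": 0,"spin": 0},{"fingers": 0.4,"dx": 0,"dy": 0,"dz": 0,"spin": 0},{"fingers": 0.4,"dx": 0,"dy": 0,"dz": 0,"spin": 0},{"fingers": 0.4,"dx": 0,"dy": 0,"dz": 0,"spin": 0}]'

```text
time: 20.1
tcp_pos: [0.4242, 0.0754, 0.2715]
eef_rot: [[0.982, -0.191, -0.001], [-0.191, -0.982, 0.0], [-0.001, 0.0, -1.0]]
contact_force: [-0.7, 0.8, 0.1]
gripper_width: 0.0523
grip_force: 0.0
```

Run:
```python
from h import *
st(); drum(); ribs_side()
p,d,W=snap('side'); x,y,z=W[...,0],W[...,1],W[...,2]
m=(x>.47)&(x<.53)&(y>.02)&(y<.1)&(z>.125)&(z<.155)&(p[...,0].astype(int)-p[...,2]>30); print('sq tab',m.sum(),W[m].mean(0),W[m].max(0))
cv2.imwrite('pics/g6.png',cv2.resize(p[170:330,240:450],None,fx=3.5,fy=3.5)[...,::-1])
```

```text
20.1 [0.4242 0.0754 0.2715] [[0.982, -0.191, -0.001], [-0.191, -0.982, 0.0], [-0.001, 0.0, -1.0]] [-0.66  0.79  0.11] 0.0523
hook 37 151.8
rib 26 34.9 [0.6139 0.0696 0.163 ]
rib 27 304.3 [0.6036 0.0102 0.1633]
rib 25 124.5 [0.5551 0.0811 0.1626]
rib 22 215.1 [0.5442 0.0208 0.1624]
17 [0.5978 0.0157 0.1625] 303.61838501526097
20 [0.611  0.0739 0.1623] 33.55376164476486
23 [0.539  0.026  0.1617] 213.6538197375684
21 [0.5516 0.0844 0.1623] 124.20350282812093
sq tab 165 [0.49842732 0.06690522 0.13797222] [0.52980999 0.08244981 0.14939724]
```

View pics/g6.png

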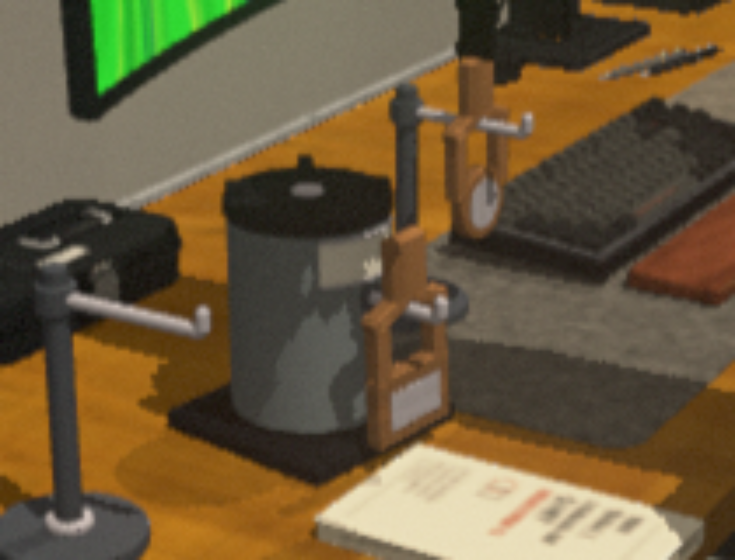

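Both paddles hang freely: the round one on the spare bar at crop px (475,120) and the square one on the drum hook at (410,305). By its ribs the drum is at about 169.4°, and the base front is at 169.6°. Handing in.

```bash
python3 -c "
from rig import env
print(env.sign_off())"
```

```text
the job is handed in; nothing more can be done
None
```

I handed the job in at about 20 s on the robot's clock: the round paddle hangs on the spare stand, the drum's label measures within about 1° of front, and the square paddle hangs on the drum's hook; sign-off returned no verdict.

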